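Bin the short toy-car blank through the sprung scrap flap

TASK

One of the three pine toy-car blanks was sawn too short. Pick it up, push the sprung metal flap on top of the plywood scrap box down with it, and while you hold the flap open let it go so that it falls into the bin inside; then come out and let the flap spring shut. Leave the two full-length blanks where they lie.

Things in the scene. Friction and masses are not known exactly. Their poses are not given: they have to be found in the camera images.
- short_blank_center (a point): The reject: loose pine toy-car blank sawn short, 58 mm long (its x), 40 wide (y), 34 high: a chassis 18 mm high with a cab step 45 mm long, 16 mm high on its -x end (up to x = +16). About 40 g. The point is its centre, 17 mm above its underside; z up. Grip it here from above across its 40 mm width.
- blank_a_center (a point): A good blank, to be left alone: like the reject (same pine, width, heights and 45 mm cab step) but 105 mm long along its x; the point is at mid-length, 17 mm above its underside.
- blank_b_center (a point): A second good blank, same as blank_a, to be left alone.
- scrap_box: Fixed, closed plywood box 220 x 220 mm, 170 mm high, standing on the table; origin at the centre of its underside, z up, x away from the robot (turned up to 0.3 rad either way). An empty bin fills it: 200 x 200 mm inside, floor 10 mm above the table. In its top is a slot from x = -50 to +60 mm and y = -80 to +80 mm, closed by a flush, smooth sheet-metal flap.
- slot (a point): Where to push the flap: mid-slot in y, on the flap's upper face, level with the box's top (170 mm above the table). Axes as the box's: x points to the flap's hinge, which runs along y at x = +70 mm from this point; the free edge is at x = -40 mm; the box's 10 mm thick top goes on 60 mm beyond it. The slot is 160 mm wide in y.
- flap (a joint): Angle of the flap: 0 shut, grows as it is pushed down into the box, stop at 0.95 rad. A spring (0.25 N m at 0, 0.39 at 0.95; 5 to 10 N at point slot) shuts it when let go; the blank's weight does not open it. At 0.5 rad or more the released blank slides off it into the bin. Fingertips 45 mm below the box's top at point slot, spread along y, hold it so.
Mind the look-alikes: they are no part of the job. What is shaped like the part that bears short_blank_center but red or turquoise is not meant.

How it is judged:
On the way:
1. the flap is pushed open (over 0.35 rad) with the short blank held in the gripper over the slot (value of joint flap above 0.35 rad and contact force between the fingers and short_blank above 1 N and horizontal distance between short_blank_center and slot below 0.08 m), for 0.1 s.
At the end, for the whole second after the job is handed in: The short blank lies at rest inside the scrap box, its centre more than 100 mm below the box's top and between the box's walls, and the flap has sprung shut (under 0.1 rad) (z of short_blank_center in the frame of slot below -0.1 m and x of short_blank_center in the frame of slot between -0.09 and 0.11 m and y of short_blank_center in the frame of slot between -0.1 and 0.1 m and linear speed of short_blank below 0.03 m/s and value of joint flap below 0.1 rad); the robot touches nothing.
It fails at once if a full-length blank is moved by more than 40 mm (distance of any of blank_a_center, blank_b_center from where it was at the start of the episode above 0.04 m).
It also fails if it takes over 40 s, if anything falls off the work surface, if the arm or the gripper's body presses on something with over 40 N, if the wrist force passes 120 N, or if a joint passes its speed limit or range.

ROBOT

A 6-joint arm with a two-finger parallel gripper is mounted at the origin on the work surface. World frame = base frame: x ahead of the robot, y to its left, z up, the work surface at z = 0. Lengths are in m, angles in rad, forces in N, time in s.
With the tool pointing down it reaches from about 0.35 to 0.85 m from the base axis. Payload 8.1 kg.
Tool frame: the origin (TCP) lies at the very end of the fingers, on their centre line; the grasp point (between the pads) lies 19 mm behind it (robot.pinch_z is the z of the grasp point in the tool frame, in m); z points along the fingers, y is the direction in which the jaws open and shut (so a half turn about z gives the same grasp; the last joint's range is limited). The gripper opens to 93 mm and grips with 3 to 60 N. Pads are 15 mm wide; open, the fingers measure 128 mm over their backs; the gripper's body (75 mm by 188 mm) begins 65 mm behind the grasp point.
Start: joints at [-1.295, 0.13, 1.488, -0, 1.523, -0.085], TCP at [0.212, -0.561, 0.219] pointing down, gripper open.
Joint ranges: [-2.96, 2.96], [-0.89, 2.26], [0.02, 2.5], [-1.34, 4.48], [0, 2.73], [-2.66, 2.66]. Speed limits (rad/s): [2.39, 2.39, 2.79, 3.14, 3.14, 3.14].

INTERFACE

Orientations are given as a rotation vector (axis times angle).
In Python, from plant import robot gives the robot as it stands.
- The arm moves only by the tool drive_tool, never from a script. Its argument "steps" is a list of rows, each an object of numbers: "jaw": the opening, from 0 (shut) to 1 (fully open); "tx", "ty", "tz": the shift along the tool's x, y, z scaled (see below); "turn": the turn about the tool's z scaled (see below). A call has 1 to 12 rows; each row is the pose to reach, as a shift and turn from the pose commanded when the call began, along the tool's axes at that moment, turning the shorter way round; what a row does not reach only later rows make up. The controller multiplies each number of a shift by 0.3 m and each number of a turn by 180 degrees. A row lasts 1/10 s, in which the tool goes at most 50 mm and 8.59 degrees, less where a joint would pass 70% of its speed; a pose out of reach is approached as far as the arm can. A call with a number of a shift or a turn outside -1 to 1 is refused whole. A call with a gripper value outside its range is refused whole. The fingers move at their own pace and stop on an object; "force" is the grip in N (left out, the last holds). Time passes only in rows, so rows that repeat a pose let the fingers close. It gives the time, the measured TCP pose, the force and the opening at its end, in the units of the state.
- robot.read_state(): the state, without advancing time (a new reading comes with each control period).
- robot.read_camera(name): name is "scene" or "top" or "wrist"; returns (picture, depth): 400x640x3 uint8, blue, green, red; 400x640 float32, m along the optical axis (not along the pixel's ray), 0 where there is no reading.
- robot.get_calibration(name): a dict with "fx", "fy", "cx", "cy" (pixels), "eye" and "attitude" of the camera in the world. Camera axes: x right, y down, z forward; pixel columns grow to the right and rows downward; lengths in m; the calibration is good to about 2 mm. The wrist camera is an equidistant fisheye: a pixel r from the principal point sees the ray r / f radians off the axis. A picture is of the moment at which its call begins: read the wrist's pose just before it. get_calibration takes no time and is no camera call; for the wrist camera it gives the pose at the moment of the call.
- robot.close_job(): hands the job in, once; it reports no verdict.
The state is a dict: "t": time; "q": joint angles; "dq": joint speeds; "joint_torque": joint torques, N m; "tool_pos": TCP position; "orientation": TCP orientation; "force": force on the tool from outside, world axes, zero at the start; "wrist_torque": the same for the moment, N m; "opening": finger opening in m.
Only numpy, scipy, OpenCV 4.12 (cv2) and the standard library are available. Lean on these libraries where they do the work, as an engineer would, in place of code of your own. Each camera call takes 0.05 s, during which the arm holds its last target.

## Working session

There is one attempt and no reset: what is moved stays moved. The work goes in short steps, Python scripts to look and compute and a tool call to move; the robot and the scene stay as the last step left them, time stands still between calls to the robot, and variables do not carry over. Pictures are saved under pics/ and viewed, and the job is handed in when it is done.

Besides the shell and the picture viewer there is one more tool, called as a command line: name --argument value ..., lists and objects as JSON in quotes. drive_tool: Moves the arm, as the interface text tells. Its arguments: {"type":"object","properties":{"steps":{"type":"array"},"force":{"type":"number"}},"required":["steps"]}

```bash
mkdir -p pics; cat > h.py <<'E'
import numpy as np, cv2
from plant import robot
from scipy.spatial.transform import Rotation as R
def att(c):
    a=np.array(c['attitude'],float)
    return a if a.shape==(3,3) else (R.from_rotvec(a).as_matrix() if a.size==3 else R.from_quat(a).as_matrix())
def px(c,d,u,v):
    z=d[int(v),int(u)]
    return att(c)@np.array([(u-c['cx'])/c['fx']*z,(v-c['cy'])/c['fy']*z,z])+np.array(c['eye'])
def cloud(c,d):
    v,u=np.mgrid[:d.shape[0],:d.shape[1]]
    p=np.stack([(u-c['cx'])/c['fx']*d,(v-c['cy'])/c['fy']*d,d],-1)
    return p@att(c).T+np.array(c['eye'])
E
python3 - <<'E'
from h import *
s=robot.read_state();print(s)
for n in ('top','scene'):
    im,d=robot.read_camera(n);c=robot.get_calibration(n);print(n,c)
    cv2.imwrite(f'pics/{n}0.png',im);np.save(f'{n}0.npy',d)
E
```

```text
{'t': 0.0, 'q': array([-1.29541523e+00,  1.31168215e-01,  1.48927353e+00, -6.56271744e-05,
        1.52297625e+00, -8.53970681e-02]), 'dq': array([-3.39500950e-05,  3.04670816e-04, -9.48231825e-04, -1.31384571e-04,
        3.43977398e-04,  6.10684131e-05]), 'joint_torque': array([ 2.63576017e-03, -5.59845006e+01, -4.91755557e+01,  7.70347752e-02,
        3.55143403e-02, -1.79013441e-04]), 'tool_pos': array([ 0.2116469 , -0.56082919,  0.21758638]), 'orientation': array([-3.08883462e+00, -5.63320573e-01,  3.74239758e-04]), 'force': array([ 0.34647577, -0.14608479,  0.20532384]), 'wrist_torque': array([-0.06143775, -0.02575065, -0.01159963]), 'opening': 0.09329139639655036}
top {'fx': 436.2005492221817, 'fy': 436.2005492221817, 'cx': 321.86686434919477, 'cy': 193.85679928690422, 'eye': array([0.47132724, 0.01013286, 1.24073487]), 'attitude': array([-2.15103011,  2.20933626, -0.09059431])}
scene {'fx': 455.4310524185866, 'fy': 455.4310524185866, 'cx': 315.8683123583002, 'cy': 202.0799265978868, 'eye': array([ 1.60367885, -0.22060922,  0.77200906]), 'attitude': array([-1.6953334 , -1.4341316 ,  0.78639846])}
```

View pics/top0.png

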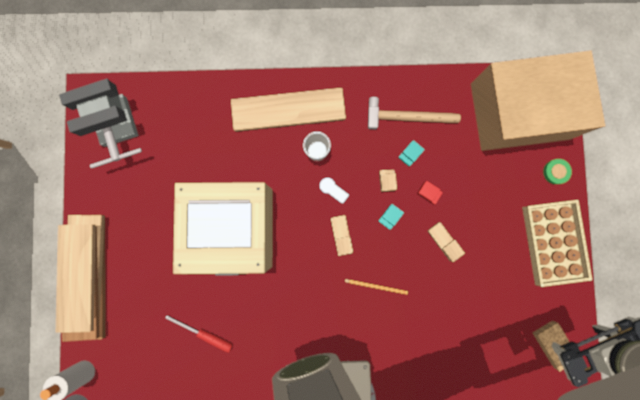

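View pics/scene0.png

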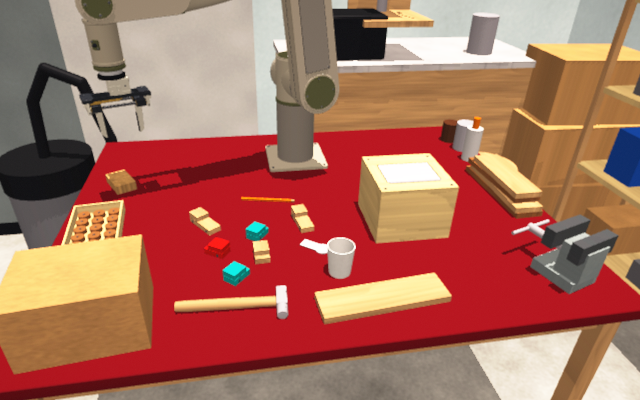

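Candidates in the top view:
- pine (388,180), about 20 px long, looks short
- pine (342,235) and pine (446,242), both about 40 px, full length
- turquoise (412,153) and (391,216), and red (430,192): excluded by colour
- the brown block at (552,345) is the wrong kind

I choose (388,180) and check it in a close crop.

```bash
python3 - <<'E'
from h import *
im=cv2.imread('pics/top0.png');d=np.load('top0.npy');c=robot.get_calibration('top')
a=cv2.resize(im[140:270,320:480],None,fx=5,fy=5,interpolation=cv2.INTER_CUBIC)[:600]
cv2.imwrite('pics/crop1.png',a[:, :800])
b=cv2.resize(im[160:300,160:290],None,fx=4,fy=4,interpolation=cv2.INTER_CUBIC)
cv2.imwrite('pics/crop2.png',b)
P=cloud(c,d)
hsv=cv2.cvtColor(im,cv2.COLOR_BGR2HSV)
for (u0,v0,u1,v1) in [(375,165,402,196),(325,212,358,260),(424,218,470,268)]:
    p=P[v0:v1,u0:u1].reshape(-1,3); h=hsv[v0:v1,u0:u1].reshape(-1,3)
    m=(p[:,2]>0.01)&(h[:,0]>8)&(h[:,0]<30)
    q=p[m]; r=cv2.minAreaRect(q[:,:2].astype(np.float32)*1000); print(m.sum(),r,np.percentile(q[:,2],[5,50,95]))
    hi=q[q[:,2]>0.027]; print('  cab mean',hi.mean(0),'low mean',q[q[:,2]<0.025].mean(0), 'cab',cv2.minAreaRect(hi[:,:2].astype(np.float32)*1000))
m=(abs(P[...,2]-.17)<.012); m[:, :165]=0; m[:,285:]=0
q=P[m]; r=cv2.minAreaRect(q[:,:2].astype(np.float32)*1000);print('box',r,np.median(q[:,2]))
E
```

```text
309 ((560.4317626953125, -88.87342834472656), (67.29645538330078, 257.75701904296875), 27.354427337646484) [0.01569228 0.03297003 0.03764849]
  cab mean [ 0.59924168 -0.17678378  0.03888222] low mean [ 0.62296214 -0.17294016  0.01798702] cab ((553.8146362304688, -88.87879180908203), (55.53708267211914, 251.68539428710938), 27.354427337646484)
555 ((453.8586730957031, -28.329612731933594), (105.09642028808594, 69.69355773925781), 9.99517822265625) [0.01505014 0.02129995 0.03697881]
  cab mean [ 0.42797682 -0.04653423  0.05881296] low mean [ 0.47852579 -0.03913437  0.01820344] cab ((444.39007568359375, -37.11431121826172), (95.9444808959961, 51.24717330932617), 32.20295333862305)
611 ((467.5950012207031, -191.47027587890625), (391.6681823730469, 96.0582046508789), 75.15939331054688) [0.0141535  0.02079853 0.03680139]
  cab mean [ 0.4060997  -0.34544058  0.04350979] low mean [ 0.44569523 -0.3196569   0.01798258] cab ((423.314453125, -181.46038818359375), (391.1551513671875, 55.2314453125), 83.9686279296875)
box ((484.8716125488281, 262.8119201660156), (222.194580078125, 220.39505004882812), 88.75849914550781) 0.1698269581926214
```

View pics/crop1.png

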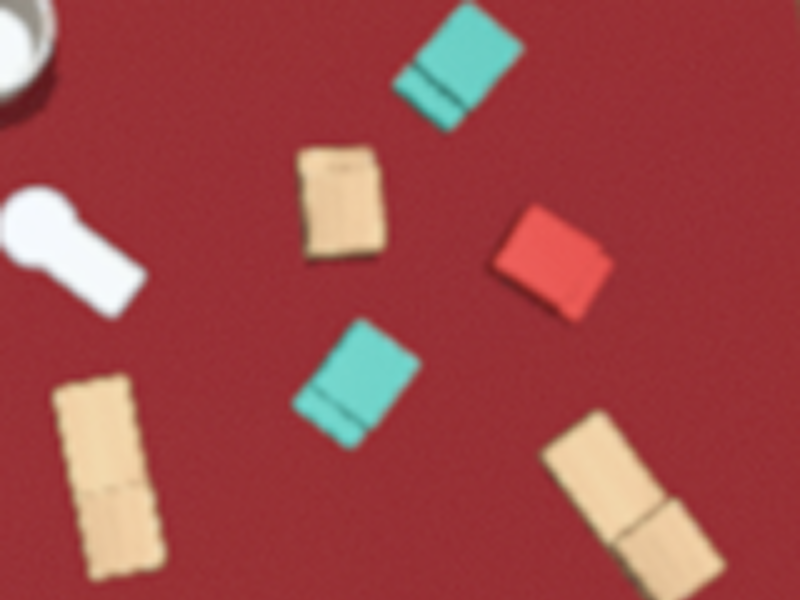

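View pics/crop2.png

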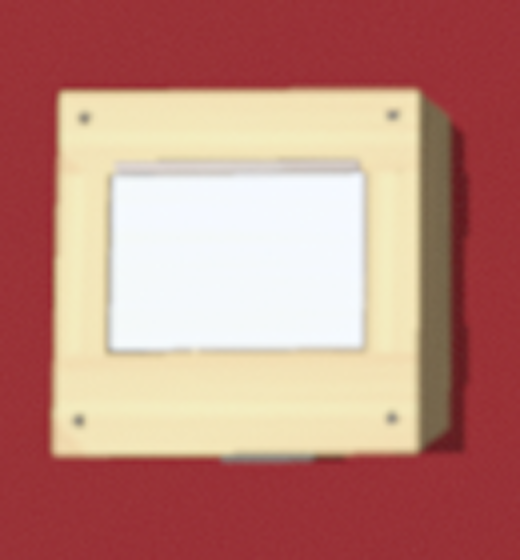

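The crop confirms it: the pine block at (388,180) has a full cab and only a thin step left at its far end, while the two others (342,235) and (446,242) show a half-length step. In the second crop the hinge strip is on the box's far side (about pixel (219,201)), with the slot in front of it. Next I measure.

```bash
cat >> h.py <<'E'
def plane(c,u,v,z):
    r=att(c)@np.array([(u-c['cx'])/c['fx'],(v-c['cy'])/c['fy'],1]); e=np.array(c['eye'])
    return e+r*(z-e[2])/r[2]
E
python3 - <<'E'
from h import *
c=robot.get_calibration('top');d=np.load('top0.npy')
K=[((299,172),.034),((380,172),.034),((386,250),.034),((308,258),.034),((299,150),.018),((373,149),.018)]
pts=[plane(c,320+(x-2)/5,140+(y-2)/5,z) for (x,y),z in K]
for p in pts: print(p.round(4))
cen=lambda L: np.mean(L,0)
print('blank ang L/R',[np.degrees(np.arctan2(*(a-b)[[1,0]])) for a,b in [(pts[4],pts[3]),(pts[1],pts[2])]])
B=[(60,91),(420,90),(419,453),(53,455)]
b=[plane(c,160+(x-1.5)/4,160+(y-1.5)/4,.17) for x,y in B]
for p in b: print('box',p.round(4))
S=[(111,173),(366,171),(364,348),(107,351)]
s=[plane(c,160+(x-1.5)/4,160+(y-1.5)/4,.17) for x,y in S]
for p in s: print('slot',p.round(4))
print(np.mean(b,0),np.mean(s,0),[np.degrees(np.arctan2(*(b[i]-b[j])[[1,0]])) for i,j in [(0,3),(1,2)]],[np.degrees(np.arctan2(-(b[i]-b[j])[0],(b[i]-b[j])[1])) for i,j in [(0,1),(3,2)]])
P=cloud(c,d); p=P[160:200,370:405].reshape(-1,3); m=(p[:,2]>.01)&(p[:,2]<.06); q=p[m]
# largest component-like filter
q=q[(abs(q[:,0]-np.median(q[:,0]))<.06)&(abs(q[:,1]-np.median(q[:,1]))<.05)]
print(cv2.minAreaRect(q[:,:2].astype(np.float32)*1000))
E
```

```text
[ 0.6213 -0.1546  0.034 ]
[ 0.6201 -0.1997  0.034 ]
[ 0.5763 -0.2013  0.034 ]
[ 0.573  -0.1578  0.034 ]
[ 0.6358 -0.1573  0.018 ]
[ 0.6352 -0.1991  0.018 ]
blank ang L/R [np.float64(0.49260419172689), np.float64(2.0488489528958462)]
box [0.5971 0.37   0.17  ]
box [0.5917 0.1479 0.17  ]
box [0.3703 0.1521 0.17  ]
box [0.3751 0.374  0.17  ]
slot [0.5455 0.3386 0.17  ]
slot [0.5426 0.1819 0.17  ]
slot [0.4345 0.1846 0.17  ]
slot [0.4369 0.3412 0.17  ]
[0.48354686 0.26099622 0.17      ] [0.4898679  0.26156817 0.17      ] [np.float64(-1.051076549999321), np.float64(-1.0765677282590445)] [np.float64(-1.3709639483883609), np.float64(-1.225066277771642)]
((622.93359375, -183.06195068359375), (55.857215881347656, 101.41548919677734), 71.22615814208984)
```

```bash
cat >> h.py <<'E'
def go(t,yaw=None,scale=1):
    s=robot.read_state();M=R.from_rotvec(s['orientation']).as_matrix()
    y=np.degrees(np.arctan2(M[1,0],M[0,0]))
    dl=M.T@(np.array(t)-s['tool_pos'])/0.3
    print('t',s['t'],'pos',s['tool_pos'].round(4),'yaw',y.round(2),'tilt',M[:,2].round(3),'F',s['force'].round(1),'op',round(s['opening'],4))
    print('tx ty tz',dl.round(4),'turn',None if yaw is None else (-(yaw-y)/180))
E
python3 - <<'E'
from h import *
go([.41,-.37,.2],2); go([.607,-.178,.2],2)
E
```

```text
t 0.1 pos [ 0.2117 -0.5609  0.2177] yaw 20.67 tilt [-0.     0.002 -1.   ] F [ 0.3  1.  -0.2] op 0.0931
tx ty tz [ 0.843  -0.3619  0.0597] turn 0.10373371611377818
t 0.1 pos [ 0.2117 -0.5609  0.2177] yaw 20.67 tilt [-0.     0.002 -1.   ] F [ 0.3  1.  -0.2] op 0.0931
tx ty tz [ 1.6833 -0.7288  0.0604] turn 0.10373371611377818
```

drive_tool --steps '[{"tx": 0.843, "ty": -0.362, "tz": 0.06, "turn": 0.104, "jaw": 0.65}, {"tx": 0.843, "ty": -0.362, "tz": 0.06, "turn": 0.104, "jaw": 0.65}, {"tx": 0.843, "ty": -0.362, "tz": 0.06, "turn": 0.104, "jaw": 0.65}, {"tx": 0.843, "ty": -0.362, "tz": 0.06, "turn": 0.104, "jaw": 0.65}, {"tx": 0.843, "ty": -0.362, "tz": 0.06, "turn": 0.104, "jaw": 0.65}, {"tx": 0.843, "ty": -0.362, "tz": 0.06, "turn": 0.104, "jaw": 0.65}, {"tx": 0.843, "ty": -0.362, "tz": 0.06, "turn": 0.104, "jaw": 0.65}, {"tx": 0.843, "ty": -0.362, "tz": 0.06, "turn": 0.104, "jaw": 0.65}]'

```text
t: 0.9
tool_pos: [0.4102, -0.37, 0.2002]
orientation: [-3.141, -0.056, 0.001]
force: [0.2, -0.3, -0.9]
opening: 0.0603
```

```bash
python3 - <<'E'
from h import *
go([.57,-.178,.16],2)
E
```

```text
t 0.9 pos [ 0.4102 -0.37    0.2002] yaw 2.06 tilt [-0.001  0.    -1.   ] F [ 0.2 -0.3 -0.9] op 0.0603
tx ty tz [ 0.5556 -0.6205  0.1337] turn 0.00030869448756768326
```

drive_tool --steps '[{"tx": 0.672, "ty": -0.618, "tz": 0.2}, {"tx": 0.672, "ty": -0.618, "tz": 0.2}, {"tx": 0.672, "ty": -0.618, "tz": 0.2}, {"tx": 0.672, "ty": -0.618, "tz": 0.2}, {"tx": 0.672, "ty": -0.618, "tz": 0.2}, {"tx": 0.672, "ty": -0.618, "tz": 0.2}, {"tx": 0.672, "ty": -0.618, "tz": 0.2}, {"tx": 0.672, "ty": -0.618, "tz": 0.2}]'

```text
schema error: expected keys jaw, tx, ty, tz, turn
```

```bash
python3 - <<'E'
from h import *
go([.607,-.178,.003],2)
c=robot.get_calibration('wrist');print(c)
im,d=robot.read_camera('wrist');cv2.imwrite('pics/w1.png',im);np.save('w1.npy',d)
E
```

```text
t 0.9 pos [ 0.4102 -0.37    0.2002] yaw 2.06 tilt [-0.001  0.    -1.   ] F [ 0.2 -0.3 -0.9] op 0.0603
tx ty tz [ 0.6793 -0.6159  0.657 ] turn 0.00030869448756768326
{'fx': 309.70691628693146, 'fy': 309.70691628693146, 'cx': 318.43393332743693, 'cy': 199.70767773869406, 'eye': array([ 0.47629465, -0.36869495,  0.36643975]), 'attitude': array([ 2.12521971, -2.05100598, -0.25525317])}
```

View pics/w1.png

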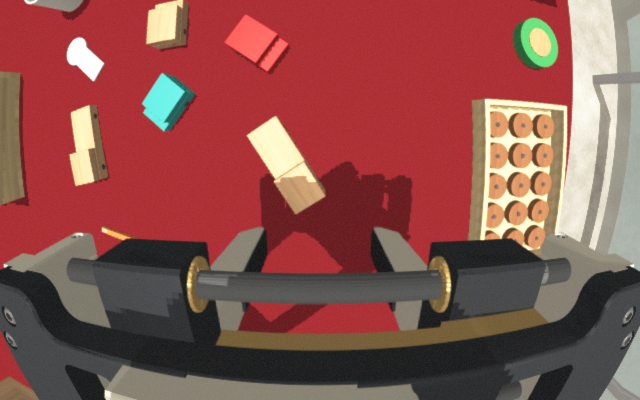

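The move was refused because a row must have all its keys, so the arm has not moved. The wrist picture shows the short blank at (167,24) and the full-length ones at (88,145) and (286,165). I send the move again with every key.

drive_tool --steps '[{"tx": 0.672, "ty": -0.618, "tz": 0.2, "turn": 0, "jaw": 0.65}, {"tx": 0.672, "ty": -0.618, "tz": 0.2, "turn": 0, "jaw": 0.65}, {"tx": 0.672, "ty": -0.618, "tz": 0.2, "turn": 0, "jaw": 0.65}, {"tx": 0.672, "ty": -0.618, "tz": 0.2, "turn": 0, "jaw": 0.65}, {"tx": 0.672, "ty": -0.618, "tz": 0.2, "turn": 0, "jaw": 0.65}, {"tx": 0.672, "ty": -0.618, "tz": 0.2, "turn": 0, "jaw": 0.65}, {"tx": 0.672, "ty": -0.618, "tz": 0.2, "turn": 0, "jaw": 0.65}, {"tx": 0.672, "ty": -0.618, "tz": 0.2, "turn": 0, "jaw": 0.65}]'

```text
t: 1.75
tool_pos: [0.6047, -0.1794, 0.1401]
orientation: [3.141, 0.053, -0.002]
force: [0.1, -0.1, 0.0]
opening: 0.0606
```

```bash
python3 - <<'E'
from h import *
go([.607,-.178,.003],2)
c=robot.get_calibration('wrist');print(c)
im,d=robot.read_camera('wrist');cv2.imwrite('pics/w2.png',im);np.save('w2.npy',d);np.savez('w2c.npz',**c)
E
```

```text
t 1.75 pos [ 0.6047 -0.1794  0.1401] yaw 1.94 tilt [-0.001 -0.    -1.   ] F [ 0.1 -0.1  0. ] op 0.0606
tx ty tz [ 0.0084 -0.0046  0.457 ] turn -0.00034075673714183407
{'fx': 309.70691628693146, 'fy': 309.70691628693146, 'cx': 318.43393332743693, 'cy': 199.70767773869406, 'eye': array([ 0.67090682, -0.17820953,  0.30633279]), 'attitude': array([ 2.12259983, -2.0530702 , -0.25535201])}
```

View pics/w2.png

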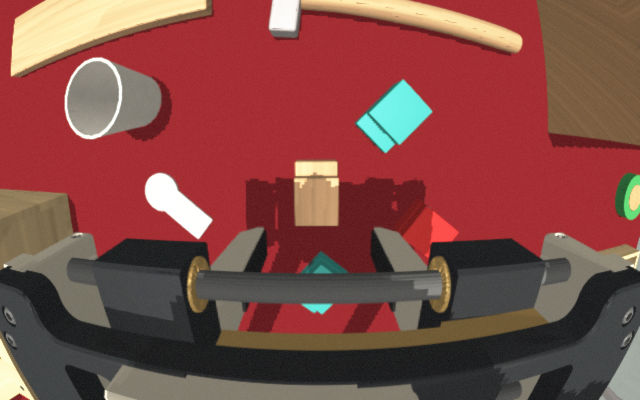

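The short blank (316,193) lies square to the jaws and between them. Its far end is at row 161, its cab step at row 177 and its near end at row 226.

```bash
python3 - <<'E'
from h import *
c=dict(np.load('w2c.npz'))
def fp(u,v,z):
    x,y=u-c['cx'],v-c['cy'];r=np.hypot(x,y);th=r/c['fx']
    ray=att(c)@np.array([np.sin(th)*x/r,np.sin(th)*y/r,np.cos(th)]);e=c['eye'];return e+ray*(z-e[2])/ray[2]
for u,v,z in [(295,225,.034),(339,226,.034),(294,177,.034),(338,177,.034),(294,161,.018),(337,161,.018)]: print(u,v,fp(u,v,z).round(4))
E
```

```text
295 225 [ 0.5772 -0.1595  0.034 ]
339 226 [ 0.5776 -0.2004  0.034 ]
294 177 [ 0.6224 -0.1579  0.034 ]
338 177 [ 0.6237 -0.1972  0.034 ]
294 161 [ 0.6348 -0.1565  0.018 ]
337 161 [ 0.6361 -0.1967  0.018 ]
```

drive_tool --steps '[{"tx": 0.014, "ty": -0.002, "tz": 0.15, "turn": 0, "jaw": 0.65}, {"tx": 0.014, "ty": -0.002, "tz": 0.3, "turn": 0, "jaw": 0.65}, {"tx": 0.014, "ty": -0.002, "tz": 0.4, "turn": 0, "jaw": 0.65}, {"tx": 0.014, "ty": -0.002, "tz": 0.455, "turn": 0, "jaw": 0.65}, {"tx": 0.014, "ty": -0.002, "tz": 0.455, "turn": 0, "jaw": 0.65}, {"tx": 0.014, "ty": -0.002, "tz": 0.455, "turn": 0, "jaw": 0.3}, {"tx": 0.014, "ty": -0.002, "tz": 0.455, "turn": 0, "jaw": 0.2}, {"tx": 0.014, "ty": -0.002, "tz": 0.455, "turn": 0, "jaw": 0.2}, {"tx": 0.014, "ty": -0.002, "tz": 0.455, "turn": 0, "jaw": 0.2}, {"tx": 0.014, "ty": -0.002, "tz": 0.455, "turn": 0, "jaw": 0.2}]' --force 50

```text
t: 2.8
tool_pos: [0.6104, -0.1781, 0.0057]
orientation: [3.14, 0.054, 0.003]
force: [-1.5, -1.1, 6.4]
opening: 0.0399
```

```bash
python3 - <<'E'
from h import *
go([.609,-.178,.25],2)
E
```

```text
t 2.8 pos [ 0.6104 -0.1781  0.0057] yaw 1.96 tilt [ 0.002 -0.001 -1.   ] F [-1.5 -1.1  6.4] op 0.0399
tx ty tz [-3.000e-03  3.000e-04 -8.144e-01] turn -0.00023655260933824504
```

drive_tool --steps '[{"tx": 0, "ty": 0, "tz": -0.06, "turn": 0, "jaw": 0.2}, {"tx": 0, "ty": 0, "tz": -0.2, "turn": 0, "jaw": 0.2}, {"tx": 0, "ty": 0, "tz": -0.35, "turn": 0, "jaw": 0.2}, {"tx": 0, "ty": 0, "tz": -0.5, "turn": 0, "jaw": 0.2}, {"tx": 0, "ty": 0, "tz": -0.65, "turn": 0, "jaw": 0.2}, {"tx": 0, "ty": 0, "tz": -0.8, "turn": 0, "jaw": 0.2}, {"tx": 0, "ty": 0, "tz": -0.85, "turn": 0, "jaw": 0.2}, {"tx": 0, "ty": 0, "tz": -0.85, "turn": 0, "jaw": 0.2}, {"tx": 0, "ty": 0, "tz": -0.85, "turn": 0, "jaw": 0.2}]' --force 60

```text
t: 3.7
tool_pos: [0.609, -0.1773, 0.2579]
orientation: [-3.141, -0.054, 0.002]
force: [0.1, -0.7, -1.7]
opening: 0.0393
```

```bash
python3 - <<'E'
from h import *
go([.55,.05,.26],-1.1)
im,d=robot.read_camera('wrist');cv2.imwrite('pics/w3.png',im)
im,d=robot.read_camera('scene');cv2.imwrite('pics/s3.png',cv2.resize(im[50:250,60:380],None,fx=2.5,fy=2.5))
E
```

```text
t 3.7 pos [ 0.609  -0.1773  0.2579] yaw 1.96 tilt [-0.001  0.001 -1.   ] F [ 0.1 -0.7 -1.7] op 0.0393
tx ty tz [-0.1705 -0.7639 -0.0062] turn 0.01701247324129486
```

View pics/w3.png

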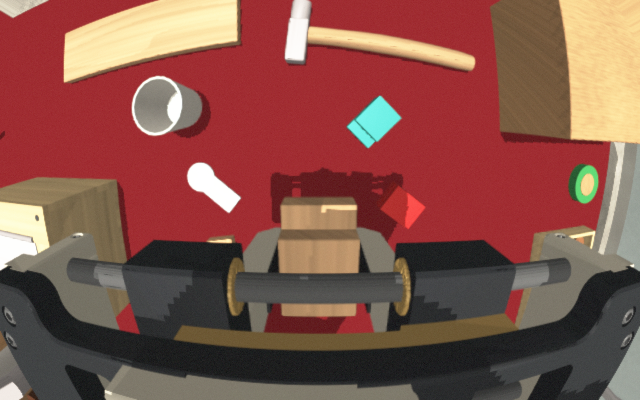

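View pics/s3.png

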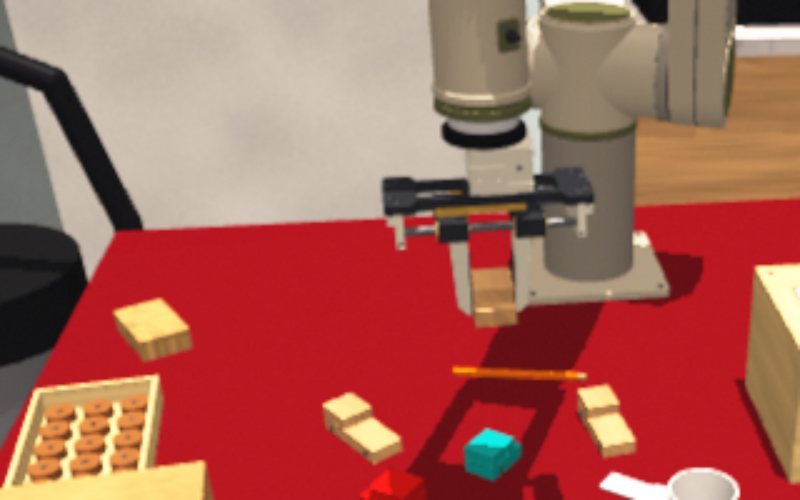

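The blank is held level between the fingers (318,270), with its step end pointing away. I carry it to the box.

drive_tool --steps '[{"tx": -0.17, "ty": -0.764, "tz": -0.01, "turn": 0.017, "jaw": 0.2}, {"tx": -0.17, "ty": -0.764, "tz": -0.01, "turn": 0.017, "jaw": 0.2}, {"tx": -0.17, "ty": -0.764, "tz": -0.01, "turn": 0.017, "jaw": 0.2}, {"tx": -0.17, "ty": -0.764, "tz": -0.01, "turn": 0.017, "jaw": 0.2}, {"tx": -0.17, "ty": -0.764, "tz": -0.01, "turn": 0.017, "jaw": 0.2}, {"tx": -0.17, "ty": -0.764, "tz": -0.01, "turn": 0.017, "jaw": 0.2}]'

```text
t: 4.4
tool_pos: [0.5485, 0.0539, 0.2599]
orientation: [-3.14, 0.023, 0.006]
force: [0.5, -0.8, -0.2]
opening: 0.0393
```

```bash
python3 - <<'E'
from h import *
go([.494,.261,.26],-1.1)
E
```

```text
t 4.4 pos [0.5485 0.0539 0.2599] yaw -0.83 tilt [-0.004  0.001 -1.   ] F [ 0.5 -0.8 -0.2] op 0.0393
tx ty tz [-0.1918 -0.6876  0.0013] turn 0.0014757190136433895
```

drive_tool --steps '[{"tx": -0.196, "ty": -0.695, "tz": 0, "turn": 0, "jaw": 0.2}, {"tx": -0.196, "ty": -0.695, "tz": 0, "turn": 0, "jaw": 0.2}, {"tx": -0.196, "ty": -0.695, "tz": 0, "turn": 0, "jaw": 0.2}, {"tx": -0.196, "ty": -0.695, "tz": 0, "turn": 0, "jaw": 0.2}, {"tx": -0.196, "ty": -0.695, "tz": 0, "turn": 0, "jaw": 0.2}, {"tx": -0.196, "ty": -0.695, "tz": 0, "turn": 0, "jaw": 0.2}, {"tx": -0.196, "ty": -0.695, "tz": 0, "turn": 0, "jaw": 0.2}]'

```text
t: 5.1
tool_pos: [0.4959, 0.2582, 0.2608]
orientation: [3.14, -0.03, -0.003]
force: [-0.4, -0.2, -0.3]
opening: 0.0393
```

```bash
python3 - <<'E'
from h import *
go([.494,.261,.125],-1.1)
c=robot.get_calibration('wrist')
im,d=robot.read_camera('wrist');cv2.imwrite('pics/w4.png',im);np.savez('w4c.npz',**c)
E
```

```text
t 5.1 pos [0.4959 0.2582 0.2608] yaw -1.1 tilt [-0.002 -0.002 -1.   ] F [-0.4 -0.2 -0.3] op 0.0393
tx ty tz [-0.0059 -0.0101  0.4525] turn -1.7830369337877726e-06
```

View pics/w4.png

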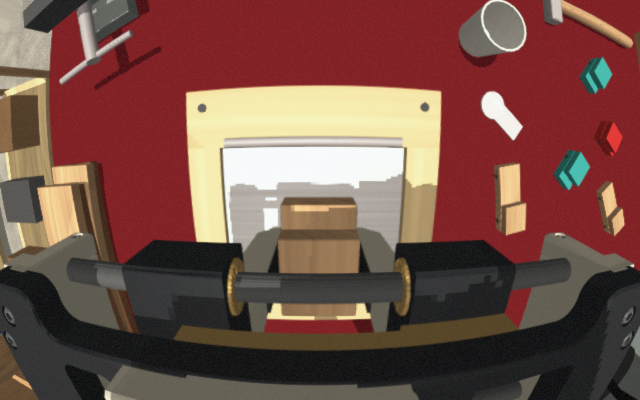

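The picture shows the blank over the flap: hinge edge at row 147, slot sides at column 223 on the left and 405 on the right. I check the slot's position from those.

```bash
python3 - <<'E'
from h import *
c=dict(np.load('w4c.npz'))
def fp(u,v,z):
    x,y=u-c['cx'],v-c['cy'];r=np.hypot(x,y);th=r/c['fx']
    ray=att(c)@np.array([np.sin(th)*x/r,np.sin(th)*y/r,np.cos(th)]);e=c['eye'];return e+ray*(z-e[2])/ray[2]
for u,v in [(223,148),(405,148),(229,225),(403,225),(187,93),(441,92)]: print(u,v,fp(u,v,.17).round(4))
E
```

```text
223 148 [0.5444 0.3377 0.17  ]
405 148 [0.5411 0.1825 0.17  ]
229 225 [0.4753 0.3381 0.17  ]
403 225 [0.4722 0.1815 0.17  ]
187 93 [0.595  0.3692 0.17  ]
441 92 [0.5908 0.1496 0.17  ]
```

drive_tool --steps '[{"tx": -0.006, "ty": -0.008, "tz": 0.12, "turn": 0, "jaw": 0.2}, {"tx": -0.006, "ty": -0.008, "tz": 0.22, "turn": 0, "jaw": 0.2}, {"tx": -0.006, "ty": -0.008, "tz": 0.27, "turn": 0, "jaw": 0.2}, {"tx": -0.006, "ty": -0.008, "tz": 0.31, "turn": 0, "jaw": 0.2}, {"tx": -0.006, "ty": -0.008, "tz": 0.35, "turn": 0, "jaw": 0.2}, {"tx": -0.006, "ty": -0.008, "tz": 0.39, "turn": 0, "jaw": 0.2}, {"tx": -0.006, "ty": -0.008, "tz": 0.42, "turn": 0, "jaw": 0.2}, {"tx": -0.006, "ty": -0.008, "tz": 0.453, "turn": 0, "jaw": 0.2}, {"tx": -0.006, "ty": -0.008, "tz": 0.453, "turn": 0, "jaw": 0.2}, {"tx": -0.006, "ty": -0.008, "tz": 0.453, "turn": 0, "jaw": 0.2}, {"tx": -0.006, "ty": -0.008, "tz": 0.453, "turn": 0, "jaw": 0.2}]' --force 60

```text
t: 6.25
tool_pos: [0.4862, 0.2633, 0.1262]
orientation: [-3.14, 0.028, 0.026]
force: [-41.8, 5.0, 23.0]
opening: 0.0397
```

```bash
python3 - <<'E'
from h import *
go([.494,.261,.125],-1.1)
c=robot.get_calibration('wrist')
im,d=robot.read_camera('wrist');cv2.imwrite('pics/w5.png',im)
E
```

```text
t 6.25 pos [0.4862 0.2633 0.1262] yaw -1.01 tilt [-0.017  0.001 -1.   ] F [-41.8   5.   23. ] op 0.0397
tx ty tz [0.0261 0.0071 0.0036] turn 0.0004739769783451204
```

View pics/w5.png

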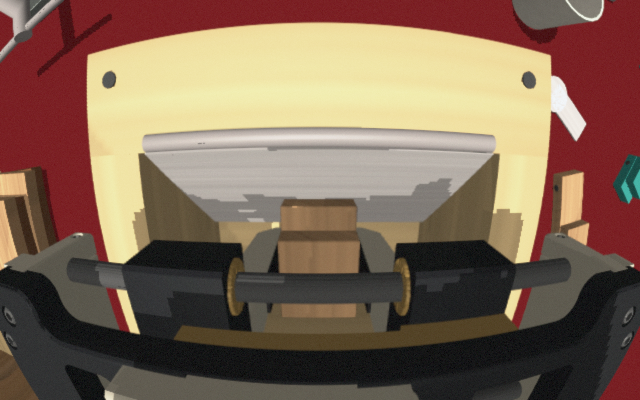

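The flap is open and the blank is still held, but the sideways force of 42 N suggests the blank's far corner has driven the flap to its stop. I ease up a few mm, let go, and then hold the flap with the fingertips.

drive_tool --steps '[{"tx": 0, "ty": 0, "tz": -0.013, "turn": 0, "jaw": 0.2}, {"tx": 0, "ty": 0, "tz": -0.023, "turn": 0, "jaw": 0.2}, {"tx": 0, "ty": 0, "tz": -0.023, "turn": 0, "jaw": 0.2}]'

```text
t: 6.6
tool_pos: [0.4905, 0.2618, 0.1336]
orientation: [3.141, -0.03, -0.013]
force: [-22.4, 0.3, 12.3]
opening: 0.0394
```

```bash
python3 - <<'E'
from h import *
go([.494,.261,.125],-1.1)
E
```

```text
t 6.6 pos [0.4905 0.2618 0.1336] yaw -1.08 tilt [-0.008 -0.    -1.   ] F [-22.4   0.3  12.3] op 0.0394
tx ty tz [0.0121 0.0024 0.0284] turn 9.260466767490656e-05
```

drive_tool --steps '[{"tx": 0, "ty": 0, "tz": 0, "turn": 0, "jaw": 0.7}, {"tx": 0, "ty": 0, "tz": 0.015, "turn": 0, "jaw": 0.7}, {"tx": 0, "ty": 0, "tz": 0.03, "turn": 0, "jaw": 0.7}, {"tx": 0, "ty": 0, "tz": 0.04, "turn": 0, "jaw": 0.7}, {"tx": 0, "ty": 0, "tz": 0.04, "turn": 0, "jaw": 0.7}, {"tx": 0, "ty": 0, "tz": 0.04, "turn": 0, "jaw": 0.7}, {"tx": 0, "ty": 0, "tz": 0.04, "turn": 0, "jaw": 0.7}, {"tx": 0, "ty": 0, "tz": 0.04, "turn": 0, "jaw": 0.7}]'

```text
t: 7.4
tool_pos: [0.4948, 0.2616, 0.122]
orientation: [-3.141, 0.031, -0.002]
force: [-2.8, -0.3, 6.1]
opening: 0.0651
```

```bash
python3 - <<'E'
from h import *
go([.494,.261,.26],-1.1)
im,d=robot.read_camera('wrist');cv2.imwrite('pics/w6.png',im)
E
```

```text
t 7.4 pos [0.4948 0.2616 0.122 ] yaw -1.13 tilt [ 0.001  0.    -1.   ] F [-2.8 -0.3  6.1] op 0.0651
tx ty tz [-0.002   0.0021 -0.4601] turn -0.00015061538485927617
```

View pics/w6.png

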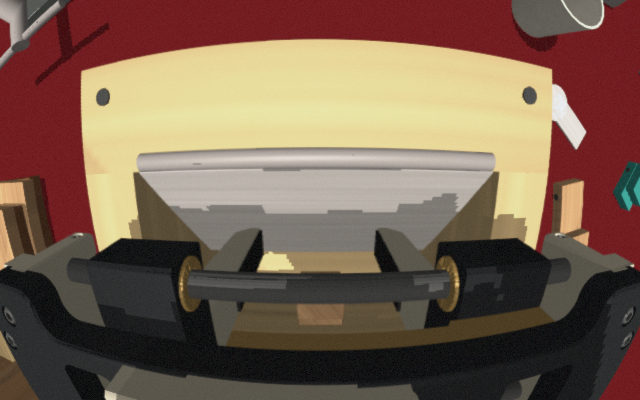

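The fingertips hold the flap open with a 6 N spring load. The pads are empty and the blank shows below at (320,312). I check its depth before coming out.

```bash
python3 - <<'E'
from h import *
c=robot.get_calibration('wrist')
im,d=robot.read_camera('wrist')
for u,v in [(320,312),(305,315),(335,315),(320,322),(320,306),(320,260),(270,315)]:
    x,y=u-c['cx'],v-c['cy'];r=np.hypot(x,y);th=r/c['fx']
    ray=np.array([np.sin(th)*x/r,np.sin(th)*y/r,np.cos(th)]);ray/=ray[2]
    print(u,v,d[v,u],(att(c)@(ray*d[v,u])+c['eye']).round(3))
E
```

```text
320 312 0.250999 [0.407 0.261 0.068]
305 315 0.25091577 [0.405 0.274 0.069]
335 315 0.2520582 [0.404 0.248 0.068]
320 322 0.26947215 [0.386 0.261 0.054]
320 306 0.24838845 [0.414 0.261 0.069]
320 260 0.30245504 [0.429 0.26  0.009]
270 315 0.28492555 [0.384 0.31  0.039]
```

The blank is on the bin floor: its top is at z = 0.068 m (10 mm floor plus 58 mm length), so it stands on end at about x = 0.40 m, clear of the flap. I come out.

drive_tool --steps '[{"tx": 0, "ty": 0, "tz": -0.04, "turn": 0, "jaw": 0.7}, {"tx": 0, "ty": 0, "tz": -0.08, "turn": 0, "jaw": 0.7}, {"tx": 0, "ty": 0, "tz": -0.13, "turn": 0, "jaw": 0.7}, {"tx": 0, "ty": 0, "tz": -0.18, "turn": 0, "jaw": 0.7}, {"tx": 0, "ty": 0, "tz": -0.3, "turn": 0, "jaw": 0.7}, {"tx": 0, "ty": 0, "tz": -0.45, "turn": 0, "jaw": 0.7}, {"tx": 0, "ty": 0, "tz": -0.6, "turn": 0, "jaw": 0.7}, {"tx": 0, "ty": 0, "tz": -0.6, "turn": 0, "jaw": 0.7}, {"tx": 0, "ty": 0, "tz": -0.6, "turn": 0, "jaw": 0.7}, {"tx": 0, "ty": 0, "tz": -0.6, "turn": 0, "jaw": 0.7}, {"tx": 0, "ty": 0, "tz": -0.6, "turn": 0, "jaw": 0.7}]'

```text
t: 8.6
tool_pos: [0.4935, 0.2614, 0.2993]
orientation: [3.14, -0.031, -0.004]
force: [0.3, 0.2, -0.6]
opening: 0.065
```

```bash
python3 - <<'E'
from h import *
go([.494,.261,.26],-1.1)
im,d=robot.read_camera('wrist');cv2.imwrite('pics/w7.png',im)
im,d=robot.read_camera('scene');cv2.imwrite('pics/s7.png',im)
E
```

```text
t 8.6 pos [0.4935 0.2614 0.2993] yaw -1.12 tilt [-0.003 -0.001 -1.   ] F [ 0.3  0.2 -0.6] op 0.065
tx ty tz [0.0019 0.0011 0.131 ] turn -0.0001034175485568081
```

View pics/w7.png

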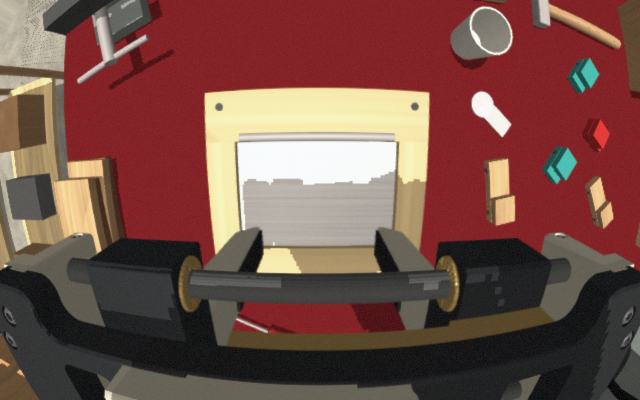

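View pics/s7.png

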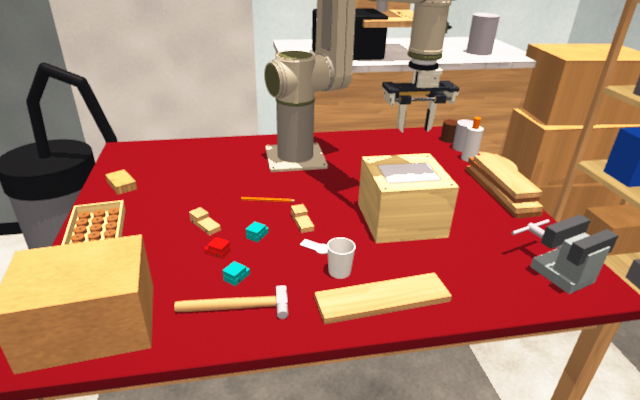

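The flap is shut flush (wrist picture (317,193)), the gripper is empty and clear, and both full blanks are where they were in the scene picture: (204,221) and (302,218). I hand the job in.

```bash
python3 - <<'E'
from plant import robot
print(robot.close_job())
E
```

```text
the job is handed in; nothing more can be done
None
```

I picked up the short pine blank and pushed the flap open with it. I let it go, held the flap down with the open fingertips while it dropped into the bin, came out and handed the job in. The last reading before handing in was at about 8.6 s.

**Last checks:**
- **Blank:** before I came out, depth readings put its top at z ≈ 0.068 m, which means it stands on end on the bin floor near the front wall. I did not look inside again after the flap shut.
- **Flap:** it looks flush and shut in the wrist picture. I judged this by eye and did not measure the angle.
- **Full-length blanks:** both are where they were in the first scene picture.
- **Gripper:** it is empty and about 130 mm above the box, with no contact force.

**What went less well:**
- One move call was refused because rows lacked some keys; nothing moved.
- At the bottom of the push the force on the tool rose to about 42 N sideways and 23 N upwards. I think the blank's far corner drove the flap to its stop. I raised the tool about 7 mm before releasing, which eased it to about 22 N and 12 N.

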